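Nest the two stepped plates in the lipped tray

TASK

Load the grey open-ended tray with the two aluminium stepped plates: first slide the large plate, wide bar foremost, under the lips and fully home against the back wall, and only then slide the small plate, narrow tongue foremost, in after it until the steps of the two mate and their front ends lie flush with the tray's mouth. The overhanging lips prevent lowering the plates in from above, so push them home along the table. Leave the other things where they are.

Things in the scene. Friction and masses are not known exactly. Their poses are not given: they have to be found in the camera images.
- nest_tray: Grey floorless 3-walled tray fixed to the table. Origin: pocket centre, on the table; x points from the open mouth inward to the back wall (mouth faces the robot's right), z up. Pocket y -43.25..43.25, x -39 (mouth plane)..39 (back wall). Walls 12 thick, 22 high, ends at mouth rounded. Lips overhang the pocket 5 mm at both sides (x -30..39) and the back, undersides 17.5 above the table.
- large_center (a point): Large loose aluminium plate, 14 thick, lying flat: centre of its 78 x 84 outline, half-way up. Own axes (mm): wide bar x 13..39, y -42..42 (front corners radius 6); middle x -13..13, y -13..42 (55 wide); leg x -39..-13, y 15..42 (27 wide). Can be gripped across the middle near its balance point. Home: this point at tray x 0, y 0, axes parallel to the tray's, leg end flush with the mouth.
- small_center (a point): Small loose aluminium plate, 14 thick, lying flat: centre of its 52 x 56 outline, half-way up. Own axes (mm): wide part x -26..0, y -28..28; tongue x 0..26, y -28..0; leading corners radius 4 to 5. Can be gripped across the wide part. Home: this point at tray x -13, y -14, axes parallel to the tray's, wide end flush with the mouth, tongue beside the large plate's middle.
- plug_gauge: bystander: plug gauge (rod with metal ends), 85 long along its y axis, 17 thick, lying behind the gap between the plates and the tray; origin under its centre
- marker: bystander: marker pen, 131 long along its y axis, 17 thick, lying at the back of the work strip, to the right; origin under its centre
- cap_gauge_1: bystander: small yellow tube standing upright, 19 across, 25 high, near the front edge; origin under its centre
- cap_gauge_2: bystander: small yellow tube standing upright, 19 across, 25 high, near the front edge beside the other one; origin under its centre
- tape_roll: bystander: black tape roll lying flat, 100 across, 18 high, left of the tray; origin under its centre
- glue_bottle: bystander: white bottle with red nozzle, 41 across, 131 high, left of and behind the tray; origin under its centre
- driver_17: bystander: loose loudspeaker driver, 76 across, about 87 high, at the right end of the driver rows; origin under its centre
- driver_18: bystander: loose loudspeaker driver, 76 across, about 73 high, at the right end of the driver rows; origin under its centre
- large_plate: The large plate again: the point under its centre, on the table; same axes as point large_center. About 0.22 kg; 2.5 mm sideways play in the tray.
- small_plate: The small plate again: the point under its centre, on the table; same axes as point small_center. About 0.12 kg; 1 to 3.5 mm sideways play in the tray beside the large plate.
Not all that is in view belongs to the job. Leave any pink or turquoise look-alike of the small_plate alone.

How it is judged (in metres and radians):
On the way:
1. the large plate is fully home in the tray while the small plate is still outside (x of large_center in the frame of nest_tray between -0.004 and 0.004 m and y of large_center in the frame of nest_tray between -0.004 and 0.004 m and angle between the x axis of large_center and the x axis of nest_tray, either way round below 0.06 rad and angle between large_center's own z axis and vertical below 0.06 rad and height (world z) of large_center below 0.01 m and horizontal distance between small_center and nest_tray above 0.06 m), for 0.2 s.
At the end, for the whole second after the job is handed in: Both plates lie flat and at rest in the tray, mated: the large plate's centre within 4 mm of its home along and across the tray, the small plate's within about 4.5 mm of its own, both square to the tray within 0.06 rad (x of large_center in the frame of nest_tray between -0.004 and 0.004 m and y of large_center in the frame of nest_tray between -0.004 and 0.004 m and angle between the x axis of each of large_center, small_center and the x axis of nest_tray, either way round below 0.06 rad and angle between each of large_center, small_center's own z axis and vertical below 0.06 rad and height (world z) of each of large_center, small_center below 0.01 m and x of small_center in the frame of nest_tray between -0.0175 and -0.009 m and y of small_center in the frame of nest_tray between -0.0185 and -0.0095 m and linear speed of each of large_plate, small_plate below 0.01 m/s); the robot touches nothing.
It fails at once if a bystander (plug gauge, marker, yellow tube, tape roll, glue bottle or loose driver) was moved by more than 25 mm (distance of any of plug_gauge, marker, cap_gauge_1, cap_gauge_2, tape_roll, glue_bottle, driver_17, driver_18 from where it was at the start of the episode above 0.025 m).
It also fails if it takes over 72 s, if anything falls off the work surface, if the arm or the gripper's body presses on something with over 40 N, if the wrist force passes 120 N, or if a joint passes its speed limit or range.

ROBOT

A 6-joint arm with a two-finger parallel gripper is mounted at the origin on a cart in front of the work surface, level with it; the furniture and walls round the work are solid. World frame = base frame: x ahead of the robot, y to its left, z up, the work surface at z = 0. Lengths are in m, angles in degrees, forces in N, time in s.
With the tool pointing down it reaches from about 0.4 to 0.825 m from the base axis. Payload 7 kg.
Tool frame: the origin (TCP) lies midway between the tips of the shut fingers; the grasp point (between the pads) lies 19 mm behind it (ctrl.hold_point_z is the distance from the TCP to the grasp point, in m); z points along the fingers, y is the line along which they close (so a half turn about z gives the same grasp; the last joint's range is limited). The gripper opens to 88 mm and grips with 3 to 60 N. Pads are 19 mm wide; open, the fingers measure 130 mm over their backs; the gripper's body (78 mm by 193 mm) begins 47 mm behind the grasp point.
Start: joints at [80.735, 20.546, 0.682, 0, -70.136, -16.507], TCP at [0.293, 0.608, 0.227] pointing down, gripper open.
Joint ranges: [-176.03, 176.03], [-82.01, 121.73], [-58.28, 71.71], [-173.87, 95.51], [-174.79, -0.11], [-173.66, 173.66]. Speed limits (degrees/s): [136.94, 136.94, 172.46, 180, 180, 180].

INTERFACE

Orientations are given as [roll, pitch, yaw] about the fixed x, y, z axes, in that order (R = Rz(yaw) Ry(pitch) Rx(roll)).
In Python, from plant import ctrl gives the robot as it stands.
- The arm moves only by the tool apply_moves, never from a script. Its argument "deltas" is a list of rows, each an object with "fingers": the finger opening in mm, from 0 to 87.6; "delta_pos": the shift along the tool's x, y, z in mm, a list of three; "angular": the turn, a rotation vector about the tool's x, y, z in degrees, a list of three. A call has 1 to 10 rows; each row is the pose to reach, as a shift and turn from the pose commanded when the call began, along the tool's axes at that moment; what a row does not reach only later rows make up. A row lasts 1/10 s, in which the tool goes at most 50 mm and 8.59 degrees, less where a joint would pass 70% of its speed; a pose out of reach is approached as far as the arm can. A call with a gripper value outside its range is refused whole. The fingers move at their own pace and stop on an object; the grip force is fixed at half the most. Time passes only in rows, so rows that repeat a pose let the fingers close. It gives the time, the measured TCP pose, the force, the opening and the grip force at its end, in the units of the state.
- ctrl.get_obs(): the state, without advancing time (a new reading comes with each control period).
- ctrl.snapshot(name): name is "scene" or "top" or "wrist"; returns the picture (420x560x3 uint8, red, green, blue); there is no depth.
- ctrl.camera_params(name): a dict with "fx", "fy", "cx", "cy" (pixels), "cam_to_world" (4x4, takes a point from camera to world coordinates); the wrist camera has in their place "mount" (4x4, takes a point from camera to tool coordinates, whose origin is the TCP and whose axes are the flange's). Camera axes: x right, y up, looking along -z (the intrinsics and any distortion apply to the point x, -y, -z); pixel columns grow to the right and rows downward; lengths in m; the calibration is good to about 2 mm. A picture is of the moment at which its call begins: read the wrist's pose just before it. camera_params takes no time and is no camera call.
- ctrl.close_job(): hands the job in; it is judged then, once.
The state is a dict: "clock": time; "joint_pos": joint angles; "qvel": joint speeds; "tau": joint torques, N m; "tool_pos": TCP position; "orientation": TCP orientation; "force": force on the tool from outside, world axes, zero at the start; "moment": the same for the moment, N m; "opening": finger opening in m; "gripper_force": force on a finger pad.
Only numpy, scipy, OpenCV 4.12 (cv2) and the standard library are available. Lean on these libraries where they do the work, as an engineer would, in place of code of your own. Each camera call takes 0.05 s, during which the arm holds its last target. There are 200 camera calls.

## Working session

There is one attempt and no reset: what is moved stays moved. The work goes in short steps, Python scripts to look and compute and a tool call to move; the robot and the scene stay as the last step left them, time stands still between calls to the robot, and variables do not carry over. Pictures are saved under pics/ and viewed, at most 10 in all, crops included, and the job is handed in when it is done.

Besides the shell and the picture viewer there is one more tool, called after ">>>" as name(argument=value, ...), one argument or row to a line, values as JSON. apply_moves: Moves the arm, as the interface text tells. Its arguments: {"type":"object","properties":{"deltas":{"type":"array"}},"required":["deltas"]}

```bash
mkdir -p pics; ls; python3 - <<'E'
from plant import ctrl
import cv2,numpy as np
o=ctrl.get_obs();print(o['clock'],o['tool_pos'],o['orientation'],o['opening'],ctrl.hold_point_z)
for n in('scene','top'):
    cv2.imwrite(f'pics/{n}0.png',ctrl.snapshot(n)[:,:,::-1]);p=ctrl.camera_params(n);print(n,{k:(np.round(v,4).tolist() if not isinstance(v,str) else v) for k,v in p.items()})
E
```

```text
pics
0.0 [0.29330054 0.60742293 0.22563168] [ 1.79907435e+02 -6.79797668e-03 -2.57783672e+01] 0.08806921868502653 0.0188
scene {'fx': 525.9373, 'fy': 525.9373, 'cx': 274.3241, 'cy': 214.9034, 'cam_to_world': [[0.4853, 0.6022, -0.6339, -0.3935], [-0.8741, 0.318, -0.3671, -0.4787], [-0.0195, 0.7322, 0.6808, 1.038], [0.0, 0.0, 0.0, 1.0]]}
top {'fx': 422.9509, 'fy': 422.9509, 'cx': 276.4164, 'cy': 214.6461, 'cam_to_world': [[-0.0047, 0.9807, -0.1955, 0.3202], [-1.0, -0.0033, 0.0075, 0.0315], [0.0068, 0.1955, 0.9807, 1.2728], [0.0, 0.0, 0.0, 1.0]]}
```

View pics/top0.png

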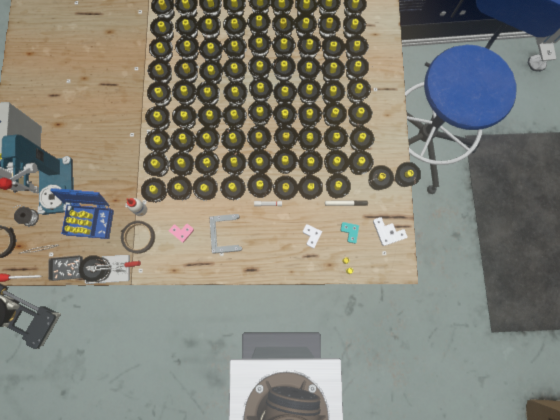

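View pics/scene0.png

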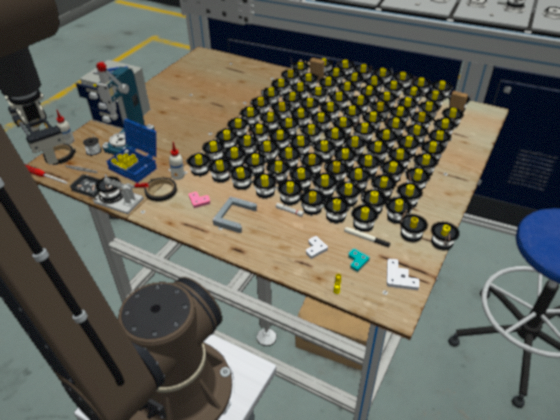

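The top view shows the tray at about (225,234) with its mouth to the right, the small plate at (312,235), the turquoise look-alike at (349,232) and the large plate at (390,231). The yellow tubes are at (347,265) and the marker at (347,203). The scene view agrees.

```bash
cat > h.py <<'E'
from plant import ctrl
import cv2,numpy as np
from scipy.spatial.transform import Rotation as R
def tool():
    o=ctrl.get_obs();T=np.eye(4);T[:3,:3]=R.from_euler('xyz',o['orientation'],degrees=True).as_matrix();T[:3,3]=o['tool_pos'];return T,o
def cam(n):
    p=ctrl.camera_params(n)
    return p,(tool()[0]@np.array(p['mount']) if n=='wrist' else np.array(p['cam_to_world']))
def cast(n_or_pc,px,z):
    p,C=n_or_pc; px=np.atleast_2d(px).astype(float)
    d=np.c_[(px[:,0]-p['cx'])/p['fx'],-(px[:,1]-p['cy'])/p['fy'],-np.ones(len(px))]@C[:3,:3].T
    return C[:3,3]+d*((z-C[2,3])/d[:,2])[:,None]
def project(pc,P):
    p,C=pc;q=(np.atleast_2d(P)-C[:3,3])@C[:3,:3]
    return np.c_[p['cx']+p['fx']*q[:,0]/-q[:,2],p['cy']-p['fy']*q[:,1]/-q[:,2]]
def delta(pos,yaw):
    "move to TCP pos (m), tool down with yaw: delta_pos mm, angular deg, from measured pose"
    T,o=tool();Rt=R.from_euler('xyz',[180,0,yaw],degrees=True).as_matrix()
    return np.round(T[:3,:3].T@(np.array(pos)-T[:3,3])*1000,1).tolist(),np.round(R.from_matrix(T[:3,:3].T@Rt).as_rotvec(degrees=True),2).tolist()
E
python3 - <<'E'
from h import *
pc=cam('top')
px=[[222,234],[312,235],[349,232],[390,231],[347,203],[347,265],[268,203],[240,218],[240,250],[209,217],[213,252]]
print(np.round(cast(pc,px,0.014),3))
p=ctrl.camera_params('wrist');print({k:np.round(v,4).tolist() for k,v in p.items() if not isinstance(v,str)})
print(delta([.53,-.14,.3],-90),delta([.53,-.14,.3],90))
E
```

```text
[[ 0.512  0.186  0.014]
 [ 0.508 -0.085  0.014]
 [ 0.517 -0.197  0.014]
 [ 0.52  -0.321  0.014]
 [ 0.607 -0.194  0.014]
 [ 0.418 -0.187  0.014]
 [ 0.607  0.047  0.014]
 [ 0.561  0.132  0.014]
 [ 0.464  0.131  0.014]
 [ 0.564  0.226  0.014]
 [ 0.458  0.211  0.014]]
{'fx': 333.7706, 'fy': 333.7706, 'cx': 280.7301, 'cy': 208.8173, 'mount': [[0.0008, 0.9602, 0.2794, 0.0747], [1.0, -0.0008, -0.0001, 0.0008], [0.0002, 0.2794, -0.9602, -0.1581], [0.0, 0.0, 0.0, 1.0]]}
([538.2, 570.3, -73.3], [0.07, -0.06, 64.22]) ([538.2, 570.3, -73.3], [0.06, 0.08, -115.78])
```

>>> apply_moves(
  deltas=[
    {"fingers":87.6,"delta_pos":[44,42,3],"angular":[0,0,7]},
    {"fingers":87.6,"delta_pos":[80,76,6],"angular":[0,0,14]},
    {"fingers":87.6,"delta_pos":[114,108,8],"angular":[0,0,21]},
    {"fingers":87.6,"delta_pos":[150,142,10],"angular":[0,0,28]},
    {"fingers":87.6,"delta_pos":[186,176,12],"angular":[0,0,35]},
    {"fingers":87.6,"delta_pos":[222,210,14],"angular":[0,0,42]},
    {"fingers":87.6,"delta_pos":[258,244,16],"angular":[0,0,49]},
    {"fingers":87.6,"delta_pos":[294,278,18],"angular":[0,0,56]},
    {"fingers":87.6,"delta_pos":[330,310,20],"angular":[0,0,64.2]},
    {"fingers":87.6,"delta_pos":[362,342,22],"angular":[0,0,64.2]},
  ],
)

```text
clock: 1.1
tool_pos: [0.471, 0.1405, 0.2045]
orientation: [-180.0, 0.0, -90.2]
force: [1.0, -0.2, -0.8]
opening: 0.0874
gripper_force: 0.0
```

>>> apply_moves(
  deltas=[
    {"fingers":87.6,"delta_pos":[0,45,1],"angular":[0,0,0]},
    {"fingers":87.6,"delta_pos":[50,80,2],"angular":[0,0,0]},
    {"fingers":87.6,"delta_pos":[100,0,4],"angular":[0,0,0]},
    {"fingers":87.6,"delta_pos":[110,0,4],"angular":[0,0,0]},
    {"fingers":87.6,"delta_pos":[110,0,4],"angular":[0,0,0]},
  ],
)

```text
clock: 1.6
tool_pos: [0.4729, 0.0287, 0.2006]
orientation: [-180.0, -0.0, -90.2]
force: [-1.2, 0.8, -0.2]
opening: 0.0876
gripper_force: 0.0
```

```bash
python3 - <<'E'
from h import *
pc=cam('wrist');im=ctrl.snapshot('wrist')
cv2.imwrite('pics/w1.png',im[:,:,::-1]);np.savez('pics/w1.npz',C=pc[1])
E
```

```text
(no output)
```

View pics/w1.png

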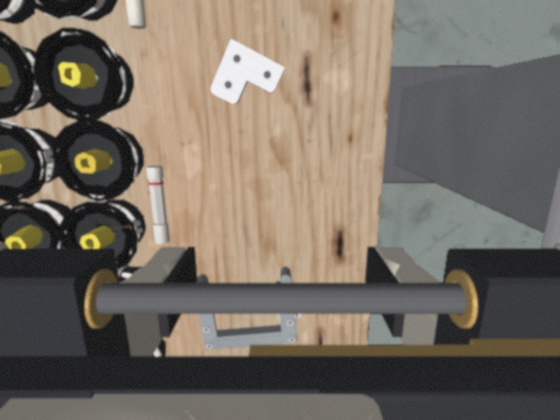

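The wrist view shows the small plate at (245,72), clear of the gripper. The tray at (247,310) is hidden behind it, so I'll move to +y to see the tray.

>>> apply_moves(
  deltas=[
    {"fingers":87.6,"delta_pos":[-48,-8,0],"angular":[0,0,0]},
    {"fingers":87.6,"delta_pos":[-96,-16,0],"angular":[0,0,0]},
    {"fingers":87.6,"delta_pos":[-144,-24,0],"angular":[0,0,0]},
    {"fingers":87.6,"delta_pos":[-190,-32,0],"angular":[0,0,0]},
    {"fingers":87.6,"delta_pos":[-210,-35,0],"angular":[0,0,0.2]},
    {"fingers":87.6,"delta_pos":[-210,-35,0],"angular":[0,0,0.2]},
    {"fingers":87.6,"delta_pos":[-210,-35,0],"angular":[0,0,0.2]},
  ],
)

```text
clock: 2.35
tool_pos: [0.5048, 0.2427, 0.2]
orientation: [179.9, -0.1, -90.1]
force: [0.9, 0.0, 0.0]
opening: 0.0878
gripper_force: 0.0
```

```bash
python3 - <<'E'
from h import *
pc=cam('wrist');im=ctrl.snapshot('wrist')
cv2.imwrite('pics/w2.png',im[:,:,::-1]);np.savez('pics/w2.npz',C=pc[1])
E
```

```text
(no output)
```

View pics/w2.png

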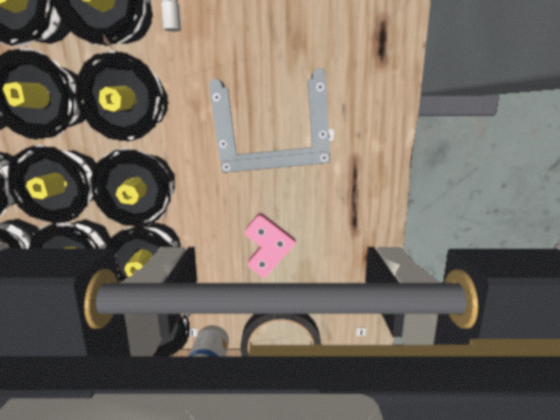

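>>> apply_moves(
  deltas=[
    {"fingers":87.6,"delta_pos":[48,-2,0],"angular":[0,0,0]},
    {"fingers":87.6,"delta_pos":[96,-4,0],"angular":[0,0,0]},
    {"fingers":87.6,"delta_pos":[144,-6,0],"angular":[0,0,0]},
    {"fingers":87.6,"delta_pos":[192,-8,0],"angular":[0,0,0]},
    {"fingers":87.6,"delta_pos":[240,-10,0],"angular":[0,0,0]},
    {"fingers":87.6,"delta_pos":[288,-10,0],"angular":[0,0,0]},
    {"fingers":87.6,"delta_pos":[336,-10,0],"angular":[0,0,0]},
    {"fingers":87.6,"delta_pos":[384,-10,0],"angular":[0,0,0]},
    {"fingers":87.6,"delta_pos":[432,-10,0],"angular":[0,0,0]},
    {"fingers":87.6,"delta_pos":[460,-10,0],"angular":[0,0,0]},
  ],
)

```text
clock: 3.4
tool_pos: [0.5126, -0.2212, 0.2009]
orientation: [-180.0, -0.0, -90.4]
force: [-0.3, -1.2, 0.6]
opening: 0.0872
gripper_force: 0.0
```

```bash
python3 - <<'E'
from h import *
pc=cam('wrist');im=ctrl.snapshot('wrist')
o=ctrl.get_obs();print(o['clock'],o['tool_pos'],o['qvel'])
cv2.imwrite('pics/w3.png',im[:,:,::-1]);np.savez('pics/w3.npz',C=pc[1])
E
```

```text
3.45 [ 0.51262248 -0.2233156   0.2006582 ] [ 3.93679138 -1.0815656  -1.87956421 -0.64351897  0.40949265 -6.00055554]
```

View pics/w3.png

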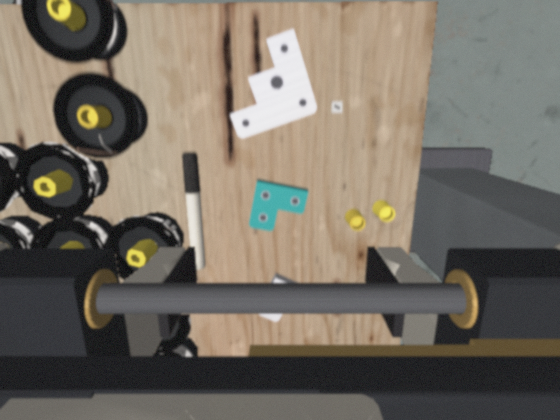

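w2 shows the tray clearly: U-shaped, mouth upward (−y), outer corners near (222,170) and (328,163), mouth ends at (217,82) and (320,72). w3 shows the large plate at (275,85), with the bar low from (240,125) to (310,105) and the leg at (285,45). The bar already faces the tray.

```bash
cat > m.py <<'E'
from h import *
p=ctrl.camera_params('wrist')
def meas(img,roi,z,lohi,dims):
    C=np.load(f'pics/{img}.npz')['C'];im=cv2.imread(f'pics/{img}.png');hsv=cv2.cvtColor(im,cv2.COLOR_BGR2HSV)
    m=cv2.inRange(hsv,*[np.array(v) for v in lohi]);k=np.zeros_like(m);x0,y0,x1,y1=roi;k[y0:y1,x0:x1]=m[y0:y1,x0:x1]
    k=cv2.morphologyEx(k,cv2.MORPH_CLOSE,np.ones((3,3)))
    c=max(cv2.findContours(k,cv2.RETR_EXTERNAL,cv2.CHAIN_APPROX_NONE)[0],key=cv2.contourArea)[:,0]
    W=cast((p,C),c,z)[:,:2]
    a=cv2.approxPolyDP(c.reshape(-1,1,2),3.0,True)[:,0]
    A=cast((p,C),a,z)[:,:2];E=np.roll(A,-1,0)-A;L=np.hypot(*E.T)
    w=L>.02;an=np.arctan2(E[:,1],E[:,0])
    th=np.angle(np.sum((L[w]**2)*np.exp(4j*an[w])))/4
    th+=np.round((np.pi/2-th)/(np.pi/2))*np.pi/2   # x axis near world +y
    X=np.array([np.cos(th),np.sin(th)]);Y=np.array([-X[1],X[0]])
    u,v=W@X,W@Y
    q=lambda s:(np.percentile(s,1),np.percentile(s,99))
    (a0,a1),(b0,b1)=q(u),q(v)
    print(img,'yaw',np.degrees(th).round(2),'ext',np.round([(a1-a0)*1e3,(b1-b0)*1e3],1),'expect',dims,'mid',np.round((a0+a1)/2*X+(b0+b1)/2*Y,4))
    print('  edge angles',[(round(l*1e3),round(np.degrees(t)%90,1)) for l,t in zip(L[w],an[w])])
    cv2.drawContours(im,[a.reshape(-1,1,2)],-1,(0,0,255),1)
    return th,im[y0:y1,x0:x1]
E
python3 - <<'E'
from m import *
W=([0,0,170],[180,60,255]);G=([85,15,80],[125,110,190])
a=meas('w2',(195,55,345,185),.022,G,(90,110.5))[1]
b=meas('w3',(215,20,328,150),.014,W,(78,84))[1]
c=meas('w1',(195,30,300,115),.014,W,(52,56))[1]
t=np.zeros((400,800,3),np.uint8)
for i,q in enumerate((a,b,c)):
    q=cv2.resize(q,None,fx=2.4 if i<1 else 2,fy=2.4 if i<1 else 2);x=[0,365,595][i];h,w=min(400,q.shape[0]),min(800-x,q.shape[1]);t[:h,x:x+w]=q[:h,:w]
cv2.imwrite('pics/chk.png',t)
E
```

```text
w2 yaw 87.51 ext [ 29.5 103.5] expect (90, 110.5) mid [0.5105 0.2084]
  edge angles [(22, np.float64(79.6)), (39, np.float64(89.9))]
w3 yaw 107.76 ext [87.6 93.7] expect (78, 84) mid [ 0.5217 -0.3204]
  edge angles [(26, np.float64(22.3)), (24, np.float64(15.0)), (26, np.float64(20.0)), (26, np.float64(13.2)), (27, np.float64(25.0)), (45, np.float64(18.8)), (45, np.float64(17.5)), (21, np.float64(85.7))]
w1 yaw 64.11 ext [55.  59.8] expect (52, 56) mid [ 0.5046 -0.0775]
  edge angles [(46, np.float64(62.7)), (22, np.float64(61.6)), (22, np.float64(61.6)), (28, np.float64(68.7)), (28, np.float64(59.1)), (60, np.float64(65.8))]
```

View pics/chk.png

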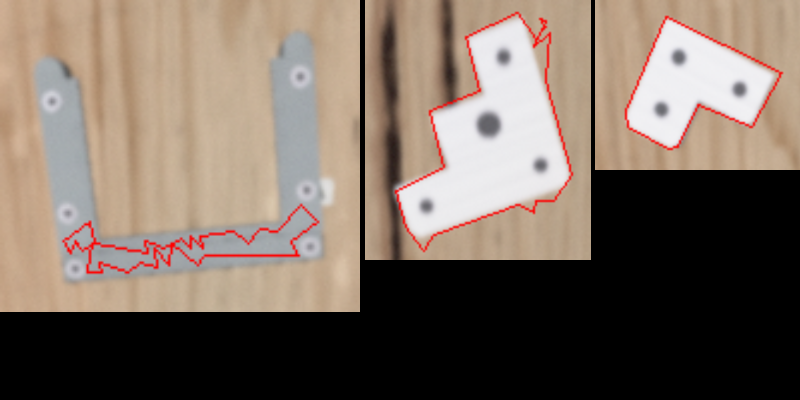

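The masks need tightening: the tray's was broken and the large plate's leaked at the right and bottom. The small plate's contour is clean. Its tongue is the lower arm, with rounded corners, and points toward the tray.

```bash
cat > m2.py <<'E'
from m import *
import m as M
im=cv2.imread('pics/w2.png').astype(int);
for n,(x,y) in dict(tray=(222,120),tray2=(322,110),back=(280,160),wood=(270,110)).items(): print(n,im[y,x])
im=cv2.imread('pics/w3.png');h=cv2.cvtColor(im,cv2.COLOR_BGR2HSV)
for x,y in ((290,95),(255,118),(320,70),(228,118),(300,125)): print(x,y,h[y,x])
E
python3 - <<'E'
import m2
from m import *
W=([0,0,195],[180,28,255]);G=([60,0,80],[130,150,215])
r=[meas('w2',(195,55,335,185),.022,G,(90,110.5))[1],meas('w3',(215,20,328,150),.014,W,(78,84))[1],meas('w1',(195,30,300,115),.014,W,(52,56))[1]]
t=np.zeros((300,800,3),np.uint8)
for q,x in zip(r,(0,300,540)):
    q=cv2.resize(q,None,fx=2,fy=2);h,w=min(300,q.shape[0]),min(800-x,q.shape[1]);t[:h,x:x+w]=q[:h,:w]
cv2.imwrite('pics/chk2.png',t)
E
```

```text
tray [175 172 165]
tray2 [171 167 162]
back [170 167 161]
wood [139 162 185]
290 95 [130   3 237]
255 118 [120   1 238]
320 70 [ 16  61 184]
228 118 [10 77 73]
300 125 [ 17  62 185]
w2 yaw 95.27 ext [ 86.6 109.2] expect (90, 110.5) mid [0.5126 0.1766]
  edge angles [(56, np.float64(5.4)), (73, np.float64(4.6)), (63, np.float64(6.5)), (84, np.float64(4.9)), (107, np.float64(4.9)), (86, np.float64(6.0))]
w3 yaw 108.93 ext [79.  84.7] expect (78, 84) mid [ 0.5265 -0.321 ]
  edge angles [(25, np.float64(17.1)), (25, np.float64(14.5)), (26, np.float64(20.0)), (26, np.float64(13.8)), (27, np.float64(22.3)), (79, np.float64(20.5)), (75, np.float64(17.9))]
w1 yaw 63.1 ext [53.1 57. ] expect (52, 56) mid [ 0.5051 -0.0773]
  edge angles [(51, np.float64(64.8)), (23, np.float64(60.7)), (26, np.float64(55.6)), (27, np.float64(68.0)), (24, np.float64(60.6)), (56, np.float64(62.9))]
```

View pics/chk2.png

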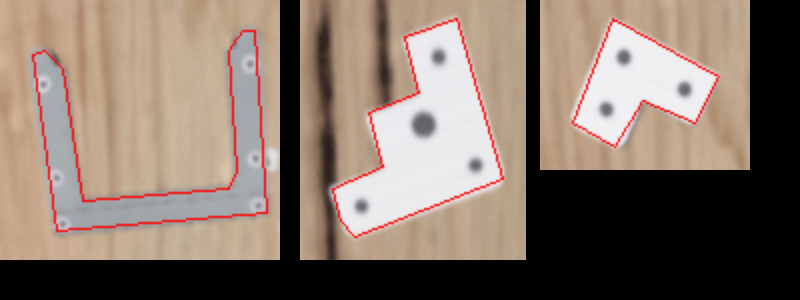

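```bash
python3 - <<'E'
from h import *
print(delta([.5125,-.3248,.06],-71.1),delta([.5125,-.3248,.003],-71.1))
E
```

```text
([101.4, -0.6, 140.8], [0.03, -0.05, -19.29]) ([101.3, -0.7, 197.8], [0.03, -0.05, -19.29])
```

>>> apply_moves(
  deltas=[
    {"fingers":72,"delta_pos":[35,0,20],"angular":[0,0,-6]},
    {"fingers":72,"delta_pos":[70,0,45],"angular":[0,0,-12]},
    {"fingers":72,"delta_pos":[95,-0.5,80],"angular":[0,0,-18]},
    {"fingers":72,"delta_pos":[101.4,-0.6,120],"angular":[0,0,-19.3]},
    {"fingers":72,"delta_pos":[101.4,-0.6,150],"angular":[0,0,-19.3]},
    {"fingers":72,"delta_pos":[101.4,-0.6,165],"angular":[0,0,-19.3]},
    {"fingers":72,"delta_pos":[101.4,-0.6,165],"angular":[0,0,-19.3]},
    {"fingers":72,"delta_pos":[101.4,-0.6,165],"angular":[0,0,-19.3]},
  ],
)

```text
clock: 4.25
tool_pos: [0.5143, -0.3195, 0.0363]
orientation: [-180.0, -0.0, -70.9]
force: [0.5, 0.4, 0.6]
opening: 0.0721
gripper_force: 0.0
```

```bash
python3 - <<'E'
from h import *
T,o=tool();print(o['tool_pos'],o['orientation'],delta([.5125,-.3248,.003],-71.1))
C=cam('wrist');im=ctrl.snapshot('wrist');cv2.imwrite('pics/w4.png',im[:,:,::-1])
# expected plate middle edges and fingers, seen from here
E
```

```text
[ 0.51427902 -0.31946104  0.0362944 ] [-1.79998851e+02 -1.92665686e-02 -7.09002493e+01] ([4.5, 3.4, 33.3], [-0.0, -0.02, 0.2])
```

View pics/w4.png

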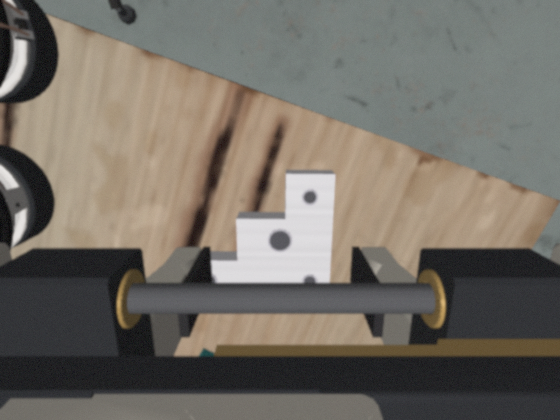

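The plate sits square in the view: leg at the top (310,195), middle spanning columns 238–333 and rows 215–255, and the fingers straddling it. I'll descend and grip.

>>> apply_moves(
  deltas=[
    {"fingers":72,"delta_pos":[5.5,3,12],"angular":[0,0,0.2]},
    {"fingers":72,"delta_pos":[5.5,3,25],"angular":[0,0,0.2]},
    {"fingers":72,"delta_pos":[5.5,3,33],"angular":[0,0,0.2]},
    {"fingers":72,"delta_pos":[5.5,3,33],"angular":[0,0,0.2]},
    {"fingers":45,"delta_pos":[5.5,3,33],"angular":[0,0,0.2]},
    {"fingers":45,"delta_pos":[5.5,3,33],"angular":[0,0,0.2]},
    {"fingers":45,"delta_pos":[5.5,3,33],"angular":[0,0,0.2]},
    {"fingers":45,"delta_pos":[5.5,3,33],"angular":[0,0,0.2]},
    {"fingers":45,"delta_pos":[5.5,3,33],"angular":[0,0,0.2]},
    {"fingers":45,"delta_pos":[5.5,3,33],"angular":[0,0,0.2]},
  ],
)

```text
clock: 5.3
tool_pos: [0.5139, -0.3251, 0.0028]
orientation: [-180.0, -0.0, -71.1]
force: [-0.3, -0.1, 1.9]
opening: 0.0542
gripper_force: 30.0
```

```bash
python3 - <<'E'
from h import *
print(delta([.5085,.0741,.06],-84.8))
E
```

```text
([-379.3, -124.5, -57.2], [-0.03, -0.01, 13.73])
```

>>> apply_moves(
  deltas=[
    {"fingers":45,"delta_pos":[0,0,-30],"angular":[0,0,0]},
    {"fingers":45,"delta_pos":[-10,-3,-57],"angular":[0,0,0]},
    {"fingers":45,"delta_pos":[-45,-15,-57],"angular":[0,0,2]},
    {"fingers":45,"delta_pos":[-88,-29,-57],"angular":[0,0,4]},
    {"fingers":45,"delta_pos":[-132,-43,-57],"angular":[0,0,6]},
    {"fingers":45,"delta_pos":[-176,-58,-57],"angular":[0,0,8]},
    {"fingers":45,"delta_pos":[-220,-72,-57],"angular":[0,0,10]},
    {"fingers":45,"delta_pos":[-264,-87,-57],"angular":[0,0,12]},
    {"fingers":45,"delta_pos":[-308,-101,-57],"angular":[0,0,13.7]},
    {"fingers":45,"delta_pos":[-340,-112,-57],"angular":[0,0,13.7]},
  ],
)

```text
clock: 6.3
tool_pos: [0.5086, 0.0351, 0.0595]
orientation: [180.0, 0.0, -84.8]
force: [1.3, -0.4, -2.3]
opening: 0.0544
gripper_force: 30.0
```

```bash
python3 - <<'E'
from h import *
print(tool()[1]['opening'],delta([.5085,.0741,.004],-84.8))
E
```

```text
0.054367606898389265 ([-38.8, -3.5, 55.5], [0.01, 0.01, 0.03])
```

>>> apply_moves(
  deltas=[
    {"fingers":45,"delta_pos":[-20,-2,10],"angular":[0,0,0]},
    {"fingers":45,"delta_pos":[-35,-3,25],"angular":[0,0,0]},
    {"fingers":45,"delta_pos":[-39,-3.5,40],"angular":[0,0,0]},
    {"fingers":45,"delta_pos":[-39,-3.5,50],"angular":[0,0,0]},
    {"fingers":45,"delta_pos":[-39,-3.5,55],"angular":[0,0,0]},
    {"fingers":45,"delta_pos":[-39,-3.5,56],"angular":[0,0,0]},
    {"fingers":45,"delta_pos":[-39,-3.5,56],"angular":[0,0,0]},
  ],
)

```text
clock: 7.0
tool_pos: [0.5093, 0.0715, 0.0037]
orientation: [180.0, -0.0, -84.8]
force: [0.1, -0.2, -2.7]
opening: 0.0544
gripper_force: 30.0
```

```bash
python3 - <<'E'
from h import *
t=np.zeros((440,800,3),np.uint8)
a=ctrl.snapshot('scene')[:,:,::-1];b=ctrl.snapshot('top')[:,:,::-1]
cv2.imwrite('pics/s5.png',a);cv2.imwrite('pics/t5.png',b)
t[:,:400]=cv2.resize(a[150:260,190:290],(400,440),interpolation=cv2.INTER_CUBIC)
t[:,400:]=cv2.resize(b[190:278,200:280],(400,440),interpolation=cv2.INTER_CUBIC)
cv2.imwrite('pics/c5.png',t)
E
```

```text
(no output)
```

View pics/c5.png

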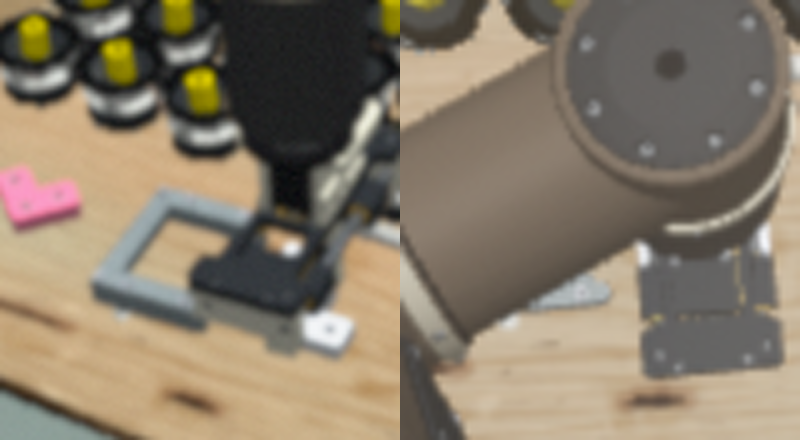

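The scene view shows the held plate just outside the tray mouth with its bar toward the tray; the top view is blocked by the arm. I'll ease it in while watching the force.

>>> apply_moves(
  deltas=[
    {"fingers":45,"delta_pos":[-5,0.5,0],"angular":[0,0,0]},
    {"fingers":45,"delta_pos":[-10,0.5,0],"angular":[0,0,0]},
    {"fingers":45,"delta_pos":[-14,0.5,0],"angular":[0,0,0]},
    {"fingers":45,"delta_pos":[-18,0.5,0],"angular":[0,0,0]},
    {"fingers":45,"delta_pos":[-22,0.5,0],"angular":[0,0,0]},
    {"fingers":45,"delta_pos":[-25,0.5,0],"angular":[0,0,0]},
    {"fingers":45,"delta_pos":[-28,0.5,0],"angular":[0,0,0]},
    {"fingers":45,"delta_pos":[-28,0.5,0],"angular":[0,0,0]},
  ],
)

```text
clock: 7.9
tool_pos: [0.5062, 0.1002, 0.0035]
orientation: [-180.0, 0.0, -84.7]
force: [-1.2, 0.0, -2.2]
opening: 0.0547
gripper_force: 30.0
```

>>> apply_moves(
  deltas=[
    {"fingers":45,"delta_pos":[-3,0.3,0],"angular":[0,0,0]},
    {"fingers":45,"delta_pos":[-6,0.3,0],"angular":[0,0,0]},
    {"fingers":45,"delta_pos":[-9,0.3,0],"angular":[0,0,0]},
    {"fingers":45,"delta_pos":[-11,0.3,0],"angular":[0,0,0]},
    {"fingers":45,"delta_pos":[-11,0.3,0],"angular":[0,0,0]},
  ],
)

```text
clock: 8.4
tool_pos: [0.5049, 0.111, 0.0036]
orientation: [-180.0, 0.0, -84.8]
force: [-0.4, -0.5, -3.1]
opening: 0.0546
gripper_force: 30.0
```

>>> apply_moves(
  deltas=[
    {"fingers":68,"delta_pos":[0,0,0],"angular":[0,0,0]},
    {"fingers":68,"delta_pos":[0,0,0],"angular":[0,0,0]},
    {"fingers":68,"delta_pos":[0,0,-10],"angular":[0,0,0]},
    {"fingers":68,"delta_pos":[0,0,-35],"angular":[0,0,0]},
    {"fingers":0,"delta_pos":[20,-15,-45],"angular":[0,0,0]},
    {"fingers":0,"delta_pos":[30,-24,-45],"angular":[0,0,0]},
    {"fingers":0,"delta_pos":[30,-24,-45],"angular":[0,0,0]},
    {"fingers":0,"delta_pos":[30,-24,-45],"angular":[0,0,0]},
    {"fingers":0,"delta_pos":[30,-24,-45],"angular":[0,0,0]},
  ],
)

```text
clock: 9.3
tool_pos: [0.5307, 0.0829, 0.048]
orientation: [179.9, -0.0, -84.8]
force: [-0.4, -0.1, 0.3]
opening: 0.0335
gripper_force: 0.0
```

```bash
python3 - <<'E'
from h import *
T,o=tool();print(o['tool_pos'],o['opening'],delta([.5312,.0832,.006],-84.8))
im=ctrl.snapshot('wrist')[:,:,::-1];cv2.imwrite('pics/w6.png',im)
E
```

```text
[0.53074848 0.0829429  0.04800077] 0.033462024582503094 ([-0.2, -0.5, 42.0], [0.07, -0.02, 0.01])
```

View pics/w6.png

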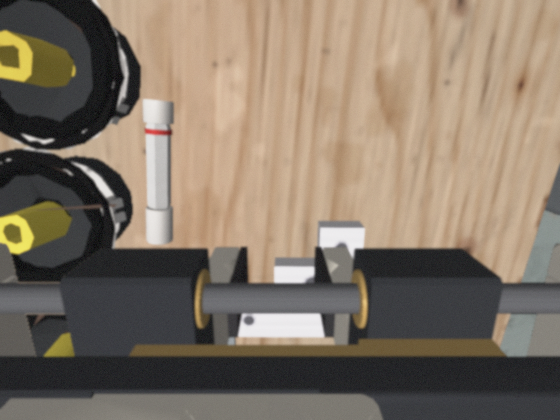

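w6 shows the plate square in the tray: leg end at row 222, columns 318–363, and the middle's rear edge at row 258. By ray, the rear edge is about 13 mm ahead of the TCP and the leg's inner edge is 23 mm aside. I'll back off 6 mm, close the fingers, lower and push.

>>> apply_moves(
  deltas=[
    {"fingers":0,"delta_pos":[6,0,0],"angular":[0,0,0]},
    {"fingers":0,"delta_pos":[6,0,0],"angular":[0,0,0]},
    {"fingers":0,"delta_pos":[6,0,0],"angular":[0,0,0]},
    {"fingers":0,"delta_pos":[6,0,20],"angular":[0,0,0]},
    {"fingers":0,"delta_pos":[6,0,35],"angular":[0,0,0]},
    {"fingers":0,"delta_pos":[6,0,42],"angular":[0,0,0]},
    {"fingers":0,"delta_pos":[6,0,42],"angular":[0,0,0]},
    {"fingers":0,"delta_pos":[0,0,42],"angular":[0,0,0]},
    {"fingers":0,"delta_pos":[-5,0,42],"angular":[0,0,0]},
    {"fingers":0,"delta_pos":[-10,0,42],"angular":[0,0,0]},
  ],
)

```text
clock: 10.35
tool_pos: [0.531, 0.0937, 0.0073]
orientation: [-179.9, 0.0, -84.8]
force: [1.2, -1.7, 0.9]
opening: 0.0003
gripper_force: 1.0
```

>>> apply_moves(
  deltas=[
    {"fingers":0,"delta_pos":[-5,0,0],"angular":[0,0,0]},
    {"fingers":0,"delta_pos":[-10,0,0],"angular":[0,0,0]},
    {"fingers":0,"delta_pos":[-15,0,0],"angular":[0,0,0]},
    {"fingers":0,"delta_pos":[-20,0,0],"angular":[0,0,0]},
    {"fingers":0,"delta_pos":[-25,0,0],"angular":[0,0,0]},
    {"fingers":0,"delta_pos":[-30,0,0],"angular":[0,0,0]},
    {"fingers":0,"delta_pos":[-34,0,0],"angular":[0,0,0]},
    {"fingers":0,"delta_pos":[-38,0,0],"angular":[0,0,0]},
    {"fingers":0,"delta_pos":[-41,0,0],"angular":[0,0,0]},
    {"fingers":0,"delta_pos":[-44,0,0],"angular":[0,0,0]},
  ],
)

```text
clock: 11.35
tool_pos: [0.5265, 0.137, 0.0065]
orientation: [180.0, -0.0, -84.8]
force: [1.4, -3.6, 2.8]
opening: 0.0003
gripper_force: 1.6
```

>>> apply_moves(
  deltas=[
    {"fingers":0,"delta_pos":[-2,0,0],"angular":[0,0,0]},
    {"fingers":0,"delta_pos":[-4,0,0],"angular":[0,0,0]},
    {"fingers":0,"delta_pos":[-5,0,0],"angular":[0,0,0]},
  ],
)

```text
clock: 11.65
tool_pos: [0.5261, 0.1419, 0.0065]
orientation: [180.0, 0.0, -84.8]
force: [2.2, -2.6, 1.4]
opening: 0.0003
gripper_force: 1.5
```

>>> apply_moves(
  deltas=[
    {"fingers":0,"delta_pos":[-1.5,0,0],"angular":[0,0,0]},
    {"fingers":0,"delta_pos":[-3,0,0],"angular":[0,0,0]},
    {"fingers":0,"delta_pos":[-4,0,0],"angular":[0,0,0]},
    {"fingers":0,"delta_pos":[-5,0,0],"angular":[0,0,0]},
  ],
)

```text
clock: 12.05
tool_pos: [0.5256, 0.1468, 0.0065]
orientation: [180.0, -0.0, -84.8]
force: [0.7, -2.3, 2.3]
opening: 0.0007
gripper_force: 1.4
```

>>> apply_moves(
  deltas=[
    {"fingers":0,"delta_pos":[-1,0,0],"angular":[0,0,0]},
    {"fingers":0,"delta_pos":[-2,0,0],"angular":[0,0,0]},
    {"fingers":0,"delta_pos":[-3,0,0],"angular":[0,0,0]},
  ],
)

```text
clock: 12.35
tool_pos: [0.5252, 0.1481, 0.0065]
orientation: [179.9, -0.1, -84.7]
force: [7.5, -15.6, 1.7]
opening: 0.0002
gripper_force: 8.3
```

Force rose to 15 N where the back wall was expected. One more short press, then I'll back off and measure.

>>> apply_moves(
  deltas=[
    {"fingers":0,"delta_pos":[-1,0,0],"angular":[0,0,0]},
    {"fingers":0,"delta_pos":[-1,0,0],"angular":[0,0,0]},
    {"fingers":0,"delta_pos":[4,0,0],"angular":[0,0,0]},
    {"fingers":0,"delta_pos":[10,0,-20],"angular":[0,0,0]},
    {"fingers":0,"delta_pos":[10,0,-60],"angular":[0,0,0]},
    {"fingers":0,"delta_pos":[-15,0,-105],"angular":[0,0,0]},
    {"fingers":0,"delta_pos":[-60,0,-150],"angular":[0,0,0]},
    {"fingers":0,"delta_pos":[-90,0,-180],"angular":[0,0,0]},
    {"fingers":0,"delta_pos":[-90,0,-180],"angular":[0,0,0]},
    {"fingers":0,"delta_pos":[-90,0,-180],"angular":[0,0,0]},
  ],
)

```text
clock: 13.35
tool_pos: [0.5172, 0.2414, 0.1877]
orientation: [-179.9, 0.1, -84.7]
force: [-1.0, 0.5, 0.3]
opening: 0.0005
gripper_force: 0.0
```

```bash
cat >> h.py <<'E'
def look(name):
    C=cam('wrist');im=ctrl.snapshot('wrist')[:,:,::-1].copy();cv2.imwrite(f'pics/{name}.png',im);np.savez(f'pics/{name}.npz',C=C[1]);return C,im
E
cat > home.py <<'E'
import sys
from h import *
pc,im=look(sys.argv[1]);print(tool()[1]['tool_pos'],project(pc,[[.5143,.17,.02]]).round())
roi=project(pc,[[.58,.11,.014],[.45,.11,.014],[.58,.24,.014],[.45,.24,.014]])
x0,y0=np.maximum(roi.min(0),0).astype(int);x1,y1=np.minimum(roi.max(0),[560,420]).astype(int)
hsv=cv2.cvtColor(im,cv2.COLOR_BGR2HSV)
O=np.array([.5143,.170]);th=np.radians(95.2);X=np.array([np.cos(th),np.sin(th)]);Y=np.array([-X[1],X[0]])
for n,lo,hi,z in(('white',(0,0,195),(180,28,255),.014),('grey',(60,0,80),(130,150,194),.022)):
    m=np.zeros(hsv.shape[:2],np.uint8);m[y0:y1,x0:x1]=cv2.inRange(hsv,lo,hi)[y0:y1,x0:x1]
    c=max(cv2.findContours(m,0,cv2.CHAIN_APPROX_NONE)[0],key=cv2.contourArea)
    a=cv2.approxPolyDP(c,2.0,True)[:,0];W=cast(pc,a,z)[:,:2]-O
    print(n,np.round(np.c_[W@X,W@Y]*1000,1).tolist())
E
python3 home.py w7
```

```text
[0.5164753  0.23989359 0.18610439] [[290. 117.]]
white [[-36.1, -54.1], [40.7, -55.0], [34.7, -39.0], [35.7, -23.2], [38.6, -19.3], [35.6, -14.3], [35.6, 4.4], [38.5, 5.5], [38.4, 30.2], [42.4, 30.4], [42.5, -9.4], [45.5, -9.4], [44.5, -12.4], [47.5, -9.4], [44.5, -7.4], [47.5, -6.4], [44.5, -5.4], [47.5, -1.4], [44.5, 4.6], [49.4, 14.6], [49.3, 55.6], [41.3, 55.1], [40.3, 46.1], [39.3, 57.0], [32.4, 56.6], [27.6, 61.2], [19.9, 61.7], [17.0, 57.6], [-0.8, 54.6], [-9.9, 56.0], [-2.6, 57.4], [-11.7, 54.9], [-26.0, 56.9], [-28.6, 53.9], [-25.1, 46.6], [-26.9, 45.6], [-24.2, 46.7], [-21.5, 44.0], [-23.3, 42.0], [-18.9, 40.4], [-27.7, 39.9], [-30.4, 44.5], [-39.0, 43.1], [-38.9, 17.2], [-13.4, 15.1], [-13.3, -10.5], [11.6, -11.4], [14.5, -39.5], [-28.3, -40.4], [-31.0, -45.9], [-36.2, -46.7], [-38.7, -50.3]]
grey [[38.6, -52.9], [42.4, -40.4], [49.3, -45.5], [49.0, 31.7], [49.1, 14.1], [45.2, 6.2], [42.3, 10.1], [45.2, 6.2], [43.3, 3.3], [47.2, 0.4], [42.3, -2.6], [39.4, 6.1], [41.2, 37.2], [38.3, 44.8], [39.2, 53.5], [42.1, 54.7], [38.2, 54.4], [40.3, 31.3], [36.4, 24.4], [38.4, 5.1], [35.5, 4.1], [35.6, -14.2], [38.5, -19.0], [35.6, -22.9], [34.7, -38.3], [38.6, -43.2]]
```

Numbers from w7 (contours): leg end at tray x −39, middle edge at −13.4, leg inner edge at y≈16. The large plate is home. Next I'll take a closer look at the small plate.

```bash
python3 - <<'E'
from h import *
print(delta([.523,-.0443,.12],-116.9))
E
```

```text
([283.6, 19.6, 65.9], [0.04, 0.03, 32.18])
```

>>> apply_moves(
  deltas=[
    {"fingers":74,"delta_pos":[42,3,0],"angular":[0,0,5]},
    {"fingers":74,"delta_pos":[84,6,10],"angular":[0,0,10]},
    {"fingers":74,"delta_pos":[128,9,20],"angular":[0,0,15]},
    {"fingers":74,"delta_pos":[170,12,30],"angular":[0,0,20]},
    {"fingers":74,"delta_pos":[210,15,42],"angular":[0,0,25]},
    {"fingers":74,"delta_pos":[250,18,54],"angular":[0,0,30]},
    {"fingers":74,"delta_pos":[278,19.6,64],"angular":[0,0,32.2]},
    {"fingers":74,"delta_pos":[283.6,19.6,66],"angular":[0,0,32.2]},
    {"fingers":74,"delta_pos":[283.6,19.6,66],"angular":[0,0,32.2]},
    {"fingers":74,"delta_pos":[283.6,19.6,66],"angular":[0,0,32.2]},
  ],
)

```text
clock: 14.4
tool_pos: [0.523, -0.0449, 0.12]
orientation: [179.9, -0.0, -117.0]
force: [1.2, 0.1, 0.5]
opening: 0.0721
gripper_force: 0.0
```

```bash
python3 - <<'E'
from m import *
pc,im=look('w8');T,o=tool();print(o['tool_pos'],o['orientation'],o['opening'])
P=np.array([[.5064+a,-.0773+b,.014] for a in(-.045,.045) for b in(-.045,.045)])
r=project(pc,P);print(r.min(0),r.max(0))
x0,y0=r.min(0).astype(int);x1,y1=r.max(0).astype(int)
th=meas('w8',(max(x0,0),max(y0,0),x1,min(y1,245)),.014,([0,0,195],[180,28,255]),(52,56))[0]
E
```

```text
[ 0.523406   -0.04442964  0.12037777] [ 1.79984268e+02 -8.06561041e-03 -1.16939531e+02] 0.07310585783118831
[201.89836274  82.80698492] [354.58460275 235.67099317]
w8 yaw 63.73 ext [51.8 56.4] expect (52, 56) mid [ 0.5052 -0.0776]
  edge angles [(48, np.float64(63.3)), (24, np.float64(69.1)), (24, np.float64(59.2)), (27, np.float64(68.1)), (23, np.float64(62.8)), (56, np.float64(63.1))]
```

```bash
python3 - <<'E'
from h import *
print(delta([.5005,-.0897,.004],-116.6))
E
```

```text
([50.7, -0.1, 116.4], [0.02, -0.01, -0.34])
```

>>> apply_moves(
  deltas=[
    {"fingers":74,"delta_pos":[25,0,20],"angular":[0,0,-0.3]},
    {"fingers":74,"delta_pos":[50.7,0,50],"angular":[0,0,-0.3]},
    {"fingers":74,"delta_pos":[50.7,0,80],"angular":[0,0,-0.3]},
    {"fingers":74,"delta_pos":[50.7,0,105],"angular":[0,0,-0.3]},
    {"fingers":74,"delta_pos":[50.7,0,117],"angular":[0,0,-0.3]},
    {"fingers":74,"delta_pos":[50.7,0,117],"angular":[0,0,-0.3]},
    {"fingers":45,"delta_pos":[50.7,0,117],"angular":[0,0,-0.3]},
    {"fingers":45,"delta_pos":[50.7,0,117],"angular":[0,0,-0.3]},
    {"fingers":45,"delta_pos":[50.7,0,117],"angular":[0,0,-0.3]},
    {"fingers":45,"delta_pos":[50.7,0,117],"angular":[0,0,-0.3]},
  ],
)

```text
clock: 15.45
tool_pos: [0.5013, -0.0897, 0.0047]
orientation: [-179.9, 0.1, -116.7]
force: [-1.8, 3.4, 6.3]
opening: 0.056
gripper_force: 30.0
```

>>> apply_moves(
  deltas=[
    {"fingers":45,"delta_pos":[0,0,0],"angular":[0,0,0]},
    {"fingers":45,"delta_pos":[0,0,0],"angular":[0,0,0]},
  ],
)

```text
clock: 15.65
tool_pos: [0.5013, -0.0897, 0.0047]
orientation: [-179.9, 0.1, -116.7]
force: [-1.8, 2.2, 6.8]
opening: 0.0558
gripper_force: 30.0
```

```bash
python3 - <<'E'
from h import *
p=ctrl.camera_params('wrist')
from itertools import product
def blobs(f,pc):
    im=cv2.imread(f'pics/{f}.png');h=cv2.cvtColor(im,cv2.COLOR_BGR2HSV);m=cv2.inRange(h,(20,150,110),(35,255,255))
    n,_,s,c=cv2.connectedComponentsWithStats(m);return [(c[i],s[i]) for i in range(1,n) if s[i,4]>6]
def ray(pc,px):
    a=cast(pc,px,0.)[0];o=pc[1][:3,3];d=a-o;return o,d/np.linalg.norm(d)
top=cam('top');W={k:(p,np.load(f'pics/{k}.npz')['C']) for k in('w1','w2','w3','w8')}
B={k:blobs(k,v) for k,v in W.items()}
for c,s in blobs('top0',top):
    q=cast(top,c,.07)[0]
    if not(-.2<q[1]<.25 and .55<q[0]<.72):continue
    for k in W:
        for c2,s2 in B[k]:
            o1,d1=ray(top,c);o2,d2=ray(W[k],c2)
            A=np.c_[d1,-d2];t,r,_,_=np.linalg.lstsq(A,o2-o1,rcond=None)
            g=np.linalg.norm(o1+d1*t[0]-o2-d2*t[1]);P=(o1+d1*t[0]+o2+d2*t[1])/2
            if g<.012 and .02<P[2]<.1:print(c.round(),k,c2.round(),s2[2:4],'P',P.round(3),'gap',round(g*1e3,1))
E
```

```text
[259. 184.] w1 [ 95. 238.] [30 22] P [0.658 0.073 0.048] gap 1.1
[259. 184.] w2 [89.  1.] [10  4] P [0.664 0.075 0.036] gap 5.8
[338. 184.] w3 [139. 253.] [27 27] P [ 0.655 -0.162  0.051] gap 1.9
[338. 184.] w8 [ 23. 161.] [33 31] P [ 0.654 -0.162  0.057] gap 0.5
[232. 186.] w2 [117.  96.] [34 24] P [0.651 0.154 0.043] gap 2.3
[232. 186.] w2 [107. 108.] [6 3] P [0.651 0.159 0.057] gap 11.1
[285. 186.] w1 [ 87. 161.] [27 23] P [ 0.648 -0.005  0.055] gap 0.5
[204. 187.] w2 [131. 191.] [27 26] P [0.652 0.241 0.036] gap 1.3
[311. 186.] w1 [71. 73.] [27 24] P [ 0.647 -0.079  0.058] gap 1.0
[311. 186.] w8 [109. 242.] [15 10] P [ 0.657 -0.084  0.025] gap 2.9
```

The nearest driver tops are at x≥0.648, clear of the gripper body's reach of about 0.636. I'll carry the small plate to the mouth.

>>> apply_moves(
  deltas=[
    {"fingers":45,"delta_pos":[0,0,-30],"angular":[0,0,0]},
    {"fingers":45,"delta_pos":[-30,8,-40],"angular":[0,0,-6]},
    {"fingers":45,"delta_pos":[-70,19,-40],"angular":[0,0,-14]},
    {"fingers":45,"delta_pos":[-110,29,-40],"angular":[0,0,-22]},
    {"fingers":45,"delta_pos":[-145,39,-40],"angular":[0,0,-29]},
    {"fingers":45,"delta_pos":[-164,44,-40],"angular":[0,0,-31.9]},
    {"fingers":45,"delta_pos":[-166,45,-40],"angular":[0,0,-31.9]},
    {"fingers":45,"delta_pos":[-166,45,-40],"angular":[0,0,-31.9]},
  ],
)

```text
clock: 16.45
tool_pos: [0.5345, 0.0788, 0.0436]
orientation: [180.0, 0.0, -84.8]
force: [-0.1, -0.1, -1.6]
opening: 0.0555
gripper_force: 30.0
```

```bash
python3 - <<'E'
from h import *
print(tool()[1]['opening'],delta([.5365,.0807,.0045],-84.8))
E
```

```text
0.05551391090422272 ([-1.7, -2.2, 39.1], [0.01, 0.0, 0.02])
```

>>> apply_moves(
  deltas=[
    {"fingers":45,"delta_pos":[-1,-2.2,15],"angular":[0,0,0]},
    {"fingers":45,"delta_pos":[-1,-2.2,29],"angular":[0,0,0]},
    {"fingers":45,"delta_pos":[-1,-2.2,36],"angular":[0,0,0]},
    {"fingers":45,"delta_pos":[-1,-2.2,38.8],"angular":[0,0,0]},
    {"fingers":45,"delta_pos":[-1,-2.2,38.8],"angular":[0,0,0]},
    {"fingers":45,"delta_pos":[-5,-2.2,38.8],"angular":[0,0,0]},
    {"fingers":45,"delta_pos":[-9,-2.2,38.8],"angular":[0,0,0]},
    {"fingers":45,"delta_pos":[-13,-2.2,38.8],"angular":[0,0,0]},
    {"fingers":45,"delta_pos":[-16,-2.2,38.8],"angular":[0,0,0]},
    {"fingers":45,"delta_pos":[-19,-2.2,38.8],"angular":[0,0,0]},
  ],
)

```text
clock: 17.45
tool_pos: [0.5352, 0.0981, 0.0048]
orientation: [-180.0, 0.0, -84.8]
force: [0.3, 0.2, -2.2]
opening: 0.0556
gripper_force: 30.0
```

>>> apply_moves(
  deltas=[
    {"fingers":45,"delta_pos":[-3,0,0],"angular":[0,0,0]},
    {"fingers":45,"delta_pos":[-6,0,0],"angular":[0,0,0]},
    {"fingers":45,"delta_pos":[-8,0,0],"angular":[0,0,0]},
  ],
)

```text
clock: 17.75
tool_pos: [0.5345, 0.106, 0.0048]
orientation: [-180.0, -0.0, -84.8]
force: [-0.6, 0.1, -1.1]
opening: 0.0557
gripper_force: 30.0
```

>>> apply_moves(
  deltas=[
    {"fingers":45,"delta_pos":[-3,0,0],"angular":[0,0,0]},
    {"fingers":45,"delta_pos":[-6,0,0],"angular":[0,0,0]},
    {"fingers":45,"delta_pos":[-9,0,0],"angular":[0,0,0]},
    {"fingers":45,"delta_pos":[-9,0,0],"angular":[0,0,0]},
  ],
)

```text
clock: 18.15
tool_pos: [0.5337, 0.1149, 0.0047]
orientation: [-180.0, 0.0, -84.8]
force: [-0.3, 0.5, -0.7]
opening: 0.0555
gripper_force: 30.0
```

>>> apply_moves(
  deltas=[
    {"fingers":66,"delta_pos":[0,0,0],"angular":[0,0,0]},
    {"fingers":66,"delta_pos":[0,0,0],"angular":[0,0,0]},
    {"fingers":66,"delta_pos":[0,0,-15],"angular":[0,0,0]},
    {"fingers":66,"delta_pos":[0,0,-40],"angular":[0,0,0]},
    {"fingers":0,"delta_pos":[20,0,-45],"angular":[0,0,0]},
    {"fingers":0,"delta_pos":[35,0,-45],"angular":[0,0,0]},
    {"fingers":0,"delta_pos":[35,0,-45],"angular":[0,0,0]},
    {"fingers":0,"delta_pos":[35,0,-45],"angular":[0,0,0]},
    {"fingers":0,"delta_pos":[35,0,-45],"angular":[0,0,0]},
    {"fingers":0,"delta_pos":[35,0,-45],"angular":[0,0,0]},
  ],
)

```text
clock: 19.15
tool_pos: [0.5368, 0.0799, 0.0493]
orientation: [180.0, -0.0, -84.8]
force: [0.6, -0.1, 0.7]
opening: 0.0235
gripper_force: 0.0
```

>>> apply_moves(
  deltas=[
    {"fingers":0,"delta_pos":[0,0,0],"angular":[0,0,0]},
    {"fingers":0,"delta_pos":[0,0,15],"angular":[0,0,0]},
    {"fingers":0,"delta_pos":[0,0,32],"angular":[0,0,0]},
    {"fingers":0,"delta_pos":[0,0,43],"angular":[0,0,0]},
    {"fingers":0,"delta_pos":[0,0,43],"angular":[0,0,0]},
    {"fingers":0,"delta_pos":[-5,0,43],"angular":[0,0,0]},
    {"fingers":0,"delta_pos":[-10,0,43],"angular":[0,0,0]},
    {"fingers":0,"delta_pos":[-14,0,43],"angular":[0,0,0]},
    {"fingers":0,"delta_pos":[-18,0,43],"angular":[0,0,0]},
    {"fingers":0,"delta_pos":[-22,0,43],"angular":[0,0,0]},
  ],
)

```text
clock: 20.15
tool_pos: [0.5351, 0.1021, 0.0072]
orientation: [-180.0, 0.0, -84.8]
force: [0.2, 0.1, 0.7]
opening: 0.0006
gripper_force: 0.6
```

>>> apply_moves(
  deltas=[
    {"fingers":0,"delta_pos":[-4,0,0],"angular":[0,0,0]},
    {"fingers":0,"delta_pos":[-8,0,0],"angular":[0,0,0]},
    {"fingers":0,"delta_pos":[-12,0,0],"angular":[0,0,0]},
    {"fingers":0,"delta_pos":[-15,0,0],"angular":[0,0,0]},
    {"fingers":0,"delta_pos":[-17,0,0],"angular":[0,0,0]},
  ],
)

```text
clock: 20.65
tool_pos: [0.5333, 0.1188, 0.0067]
orientation: [180.0, -0.0, -84.8]
force: [0.3, -1.7, 0.9]
opening: 0.0002
gripper_force: 0.6
```

>>> apply_moves(
  deltas=[
    {"fingers":0,"delta_pos":[-1,0,0],"angular":[0,0,0]},
    {"fingers":0,"delta_pos":[-2,0,0],"angular":[0,0,0]},
    {"fingers":0,"delta_pos":[-3,0,0],"angular":[0,0,0]},
  ],
)

```text
clock: 20.95
tool_pos: [0.533, 0.1215, 0.0067]
orientation: [180.0, -0.0, -84.8]
force: [0.8, -0.9, 1.5]
opening: 0.0003
gripper_force: 0.5
```

s = −50; about 1 mm to go.

>>> apply_moves(
  deltas=[
    {"fingers":0,"delta_pos":[-1,0,0],"angular":[0,0,0]},
    {"fingers":0,"delta_pos":[-2,0,0],"angular":[0,0,0]},
  ],
)

```text
clock: 21.15
tool_pos: [0.5329, 0.1224, 0.0068]
orientation: [180.0, -0.1, -84.8]
force: [5.5, -11.8, 0.9]
opening: 0.0003
gripper_force: 6.4
```

The small plate stopped against the large one where expected. I'll retreat and check.

>>> apply_moves(
  deltas=[
    {"fingers":0,"delta_pos":[-0.5,0,0],"angular":[0,0,0]},
    {"fingers":0,"delta_pos":[4,0,0],"angular":[0,0,0]},
    {"fingers":0,"delta_pos":[12,0,-15],"angular":[0,0,0]},
    {"fingers":0,"delta_pos":[12,0,-55],"angular":[0,0,0]},
    {"fingers":0,"delta_pos":[-20,0,-95],"angular":[0,0,0]},
    {"fingers":0,"delta_pos":[-65,0,-120],"angular":[0,0,0]},
    {"fingers":0,"delta_pos":[-105,-10,-150],"angular":[0,0,0]},
    {"fingers":0,"delta_pos":[-120,-10,-170],"angular":[0,0,0]},
    {"fingers":0,"delta_pos":[-120,-10,-170],"angular":[0,0,0]},
    {"fingers":0,"delta_pos":[-120,-10,-170],"angular":[0,0,0]},
  ],
)

```text
clock: 22.15
tool_pos: [0.5316, 0.2445, 0.1767]
orientation: [-180.0, 0.1, -84.7]
force: [0.0, -0.8, -0.6]
opening: 0.0003
gripper_force: 0.0
```

```bash
sed -i 's/(0,0,195),(180,28,255)/(0,0,222),(180,20,255)/' home.py; python3 home.py w9 | grep -v grey
```

```text
[0.5312208  0.24356851 0.1759395 ] [[306. 115.]]
white [[-37.9, -40.7], [-31.2, -40.8], [-28.6, -38.1], [34.9, -36.0], [33.8, 39.3], [-29.7, 39.3], [-32.2, 43.6], [-38.9, 43.2]]
```

```bash
python3 -c "
from plant import ctrl
print(ctrl.close_job())"
```

```text
the job is handed in; nothing more can be done
None
```

I slid the large plate home first, then the small one behind it. The last picture shows the two mated, with ends within about 1 mm of the tray's mouth; I handed the job in at about 22 s, and no verdict was returned.

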